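Open the top half of the darkroom cupboard's split door

TASK

The little plywood stock cupboard on the darkroom bench has a split door. Swing its top half wide open, so that it stands square to the cupboard's front or further, and let go of it. Leave the bottom half bolted: do not draw its bolt.

Things in the scene. Friction and masses are not known exactly. Their poses are not given: they have to be found in the camera images.
- top_handle (a point): Grasp point on the top leaf's pull: an upright round steel bar, 12 mm thick, 45 mm off the leaf's face, tied to it by a rod at each end; the bar runs from 64 mm below to 14 mm above this point, and ends 20 mm under the roof's top (no overhang): pinch it from above, a finger on either side along the leaf. Axes turn with the leaf: x from the bar to the leaf's face, y towards the hinge, z up.
- top_hinge (a point): On the top leaf's upright hinge line, in the plane of its front face, at top_handle's height; top_handle lies 165 mm in -y and 45 mm in -x of it. Same axes as top_handle. The leaf is 196 wide, 110 high, 15 thick, its free edge 33 mm beyond the pull; it is the upper of two cream leaves in the front of a plywood cupboard 240 wide, 180 deep, 260 mm high, standing on the bench.
- top_leaf (a joint): Angle of the top leaf in rad: 0 closed, growing as it swings outwards (clockwise about the hinge seen from above), stop at 2.0. It may start a little ajar. No latch; the hinge is slightly stiff (0.15 N m), so the leaf stays where it is left.
- bolt (a joint): Slide of the steel barrel bolt on the front of the bottom leaf, in m: 0 shot home in its keep on the cupboard's post, 0.03 fully drawn towards the hinge side; 3 N of friction. It lies level, 95 mm above the bench, below the top leaf. The bottom leaf cannot open; its own smaller pull, about 45 mm high, is at mid-width below the bolt.

How it is judged:
By the outcome, as a careful person would: the job done as asked, in the order asked, and still so for the second after the job is handed in, with the robot touching nothing.
It also fails if it takes over 35 s, if anything falls off the work surface, if the arm or the gripper's body presses on something with over 40 N, if the wrist force passes 120 N, or if a joint passes its speed limit or range.

ROBOT

A 6-joint arm with a two-finger parallel gripper is mounted at the origin on the work surface. World frame = base frame: x ahead of the robot, y to its left, z up, the work surface at z = 0. Lengths are in m, angles in rad, forces in N, time in s.
With the tool pointing down it reaches from about 0.4 to 0.825 m from the base axis. Payload 7 kg.
Tool frame: the origin (TCP) lies on the mounting face of the last link; the fingertips stand 178 mm ahead of it and the grasp point (between the pads) lies 159 mm ahead of it; z points along the fingers, y is the direction in which the jaws open and shut (so a half turn about z gives the same grasp; the last joint's range is limited). The gripper opens to 88 mm and grips with 3 to 60 N. Pads are 19 mm wide; open, the fingers measure 130 mm over their backs; the gripper's body (78 mm by 193 mm) begins 47 mm behind the grasp point.
Start: joints at [-0.938, 0.359, 0.012, 0, -1.224, -0.288], TCP at [0.228, -0.635, 0.405] pointing down, gripper open.
Joint ranges: [-3.07, 3.07], [-1.43, 2.12], [-1.02, 1.25], [-3.03, 1.67], [-3.05, -0], [-3.03, 3.03]. Speed limits (rad/s): [2.39, 2.39, 3.01, 3.14, 3.14, 3.14].

INTERFACE

Orientations are given as [roll, pitch, yaw] about the fixed x, y, z axes, in that order (R = Rz(yaw) Ry(pitch) Rx(roll)).
In Python, from station import * gives the robot as it stands.
- The arm moves only by the tool arm_command, never from a script. Its argument "targets" is a list of rows, each a list of 3 entries, a list of its own where there are three numbers: the turn, a rotation vector about the world's x, y, z in rad, then the shift along the world's x, y, z in mm, then the closure, from 0 (fully open) to 1 (shut). In form: [[[wx, wy, wz], [tx, ty, tz], fingers], ...]. A call has 1 to 8 rows; each row shifts and turns the commanded pose from where the row before left it; what a row does not reach is not made up. A row lasts 1/10 s, in which the tool goes at most 50 mm and 8.59 degrees, less where a joint would pass 70% of its speed; a pose out of reach is approached as far as the arm can. A call with a gripper value outside its range is refused whole. The fingers move at their own pace and stop on an object; "squeeze" is the grip in N (left out, the last holds). Time passes only in rows, so rows that do not move let the fingers close. It gives the time, the measured TCP pose, the force and the opening at its end, in the units of the state.
- get_state(): the state, without advancing time (a new reading comes with each control period).
- grab_frame(name): name is "side" or "top" or "wrist"; returns (picture, depth): 420x560x3 uint8, red, green, blue; 420x560 float32, m along the optical axis (not along the pixel's ray), 0 where there is no reading.
- camera_params(name): a dict with "mtx" (3x3 intrinsics, pixels), "eye" and "orientation" of the camera in the world. Camera axes: x right, y down, z forward; pixel columns grow to the right and rows downward; lengths in m; the calibration is good to about 2 mm. A picture is of the moment at which its call begins: read the wrist's pose just before it. camera_params takes no time and is no camera call; for the wrist camera it gives the pose at the moment of the call.
- job_done(): hands the job in, once; it reports no verdict.
The state is a dict: "t": time; "q": joint angles; "qd": joint speeds; "joint_efforts": joint torques, N m; "eef_pos": TCP position; "ee_rot": TCP orientation; "force": force on the tool from outside, world axes, zero at the start; "moment": the same for the moment, N m; "width": finger opening in m.
Only numpy, scipy, OpenCV 4.12 (cv2) and the standard library are available. Lean on these libraries where they do the work, as an engineer would, in place of code of your own. Each camera call takes 0.05 s, during which the arm holds its last target.

## Working session

There is one attempt and no reset: what is moved stays moved. The work goes in short steps, Python scripts to look and compute and a tool call to move; the robot and the scene stay as the last step left them, time stands still between calls to the robot, and variables do not carry over. Pictures are saved under pics/ and viewed, and the job is handed in when it is done.

Besides the shell and the picture viewer there is one more tool, called after "Request:" as name(argument=value, ...), one argument or row to a line, values as JSON. arm_command: Moves the arm, as the interface text tells. Its arguments: {"type":"object","properties":{"targets":{"type":"array"},"squeeze":{"type":"number"}},"required":["targets"]}

```bash
mkdir -p pics; ls; python3 - <<'E'
from station import *
import cv2,numpy as np
for n in("side","top"):
    p,d=grab_frame(n); cv2.imwrite(f"pics/{n}0.png",p[:,:,::-1]); np.save(f"pics/{n}0.npy",d)
    print(n,camera_params(n))
s=get_state();print(s)
E
```

```text
pics
side {'mtx': array([[470.58806165,   0.        , 281.10756686],
       [  0.        , 470.58806165, 208.33932623],
       [  0.        ,   0.        ,   1.        ]]), 'eye': array([ 0.1739483 , -0.31958516,  0.59598442]), 'orientation': array([-2.23985558e+00,  3.65594891e-04, -7.51328548e-01])}
top {'mtx': array([[432.45754029,   0.        , 280.97796801],
       [  0.        , 432.45754029, 214.12795556],
       [  0.        ,   0.        ,   1.        ]]), 'eye': array([0.39975353, 0.05915287, 0.85191871]), 'orientation': array([-2.95216085, -0.00492041, -1.57197269])}
{'t': 0.1, 'q': array([-9.37871917e-01,  3.59296916e-01,  1.11498760e-02, -2.75345734e-04,
       -1.22405773e+00, -2.88105039e-01]), 'qd': array([-0.0012083 , -0.00115033,  0.00135867,  0.00162028,  0.00030713,
        0.00018041]), 'joint_efforts': array([-1.31485551e-03, -5.84161663e+01,  2.93751633e+01,  7.01538295e+00,
        1.01788758e-02, -6.07970378e-05]), 'eef_pos': array([ 0.2281087 , -0.63511276,  0.40383376]), 'ee_rot': array([ 3.14016871e+00, -1.52032913e-04, -2.79686693e+00]), 'force': array([-0.20616852,  0.63843156, -0.58784443]), 'moment': array([ 0.00717954, -0.00457102, -0.05960236]), 'width': 0.08770708861928238}
```

View pics/side0.png

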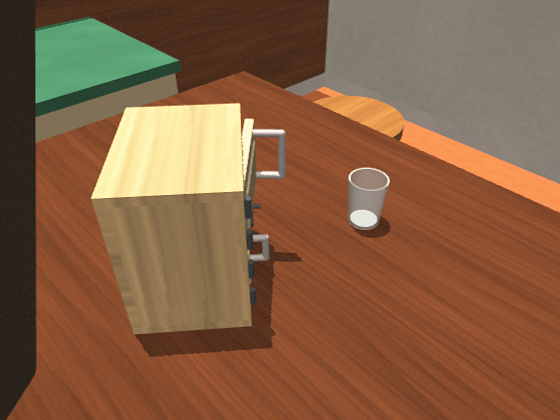

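View pics/top0.png

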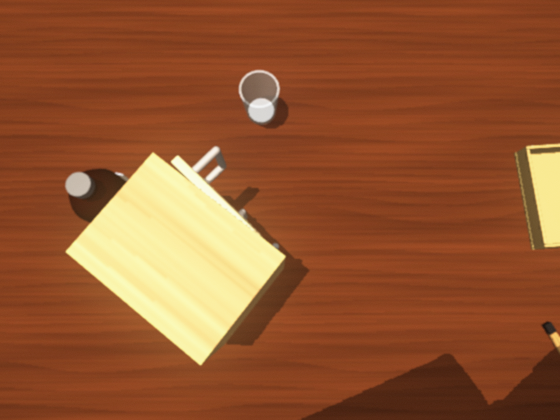

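The side view shows the cupboard with the top leaf ajar (free edge near (250,125), pull bar at (283,155)), and a glass at (367,200). In the top view the roof is at (67–285,153–365). The bar's top is near (215,155), the hinge end near (280,255), and the glass at (260,95) may stand in the swing path. Next I'll measure these.

```bash
cat > h.py <<'E'
from station import *
import cv2,numpy as np
from scipy.spatial.transform import Rotation as R
def rot(c): return R.from_euler('xyz',c['orientation']).as_matrix()
def ray(n,uv,c=None):
    c=c or camera_params(n); k=c['mtx']; d=np.array([(uv[0]-k[0,2])/k[0,0],(uv[1]-k[1,2])/k[1,1],1]); return c['eye'],rot(c)@d
def onz(n,uv,z,c=None):
    e,d=ray(n,uv,c); return e+d*(z-e[2])/d[2]
def cloud(n,D,c=None):
    c=c or camera_params(n); k=c['mtx']; v,u=np.mgrid[:D.shape[0],:D.shape[1]]
    P=np.stack([(u-k[0,2])/k[0,0]*D,(v-k[1,2])/k[1,1]*D,D],-1); return P@rot(c).T+c['eye']
E
python3 - <<'E'
from h import *
T=np.load('pics/top0.npy');S=np.load('pics/side0.npy')
pt=cloud('top',T);ps=cloud('side',S)
np.set_printoptions(precision=3,suppress=True)
for uv in [(155,155),(285,259),(200,363),(68,251)]: print('roof',onz('top',uv,.26), pt[uv[1],uv[0]])
for uv in [(215,151),(205,162),(197,170),(180,163),(200,182),(243,212),(276,246),(260,110),(260,72),(80,184),(120,177)]: print('top',uv,pt[uv[1],uv[0]])
for uv in [(283,133),(283,155),(283,172),(265,133),(249,125),(248,150),(367,220),(367,172),(367,195),(257,206),(266,247)]: print('side',uv,ps[uv[1],uv[0]])
# enlarged crops
a=cv2.imread('pics/top0.png');cv2.imwrite('pics/top0c.png',cv2.resize(a[60:280,100:320],(800,600)[::-1] and (600,600),interpolation=cv2.INTER_CUBIC))
a=cv2.imread('pics/side0.png');cv2.imwrite('pics/side0c.png',cv2.resize(a[90:310,200:420],(600,600),interpolation=cv2.INTER_CUBIC))
E
```

```text
roof [0.599 0.236 0.26 ] [0.599 0.236 0.261]
roof [0.451 0.051 0.26 ] [0.473 0.047 0.003]
roof [0.315 0.162 0.26 ] [0.316 0.162 0.262]
roof [0.462 0.348 0.26 ] [0.462 0.346 0.263]
top (215, 151) [0.611 0.153 0.243]
top (205, 162) [0.594 0.167 0.243]
top (197, 170) [0.582 0.179 0.242]
top (180, 163) [0.592 0.203 0.246]
top (200, 182) [0.563 0.173 0.246]
top (243, 212) [0.551 0.124 0.082]
top (276, 246) [0.472 0.063 0.234]
top (260, 110) [0.746 0.094 0.089]
top (260, 72) [0.817 0.095 0.101]
top (80, 184) [0.579 0.38  0.175]
top (120, 177) [0.623 0.36  0.06 ]
side (283, 133) [0.611 0.145 0.239]
side (283, 155) [0.612 0.146 0.199]
side (283, 172) [0.612 0.145 0.167]
side (265, 133) [0.593 0.165 0.238]
side (249, 125) [0.584 0.193 0.244]
side (248, 150) [0.536 0.138 0.243]
side (367, 220) [0.761 0.071 0.026]
side (367, 172) [0.807 0.117 0.091]
side (367, 195) [0.753 0.073 0.087]
side (257, 206) [0.579 0.176 0.096]
side (266, 247) [0.548 0.118 0.059]
```

View pics/top0c.png

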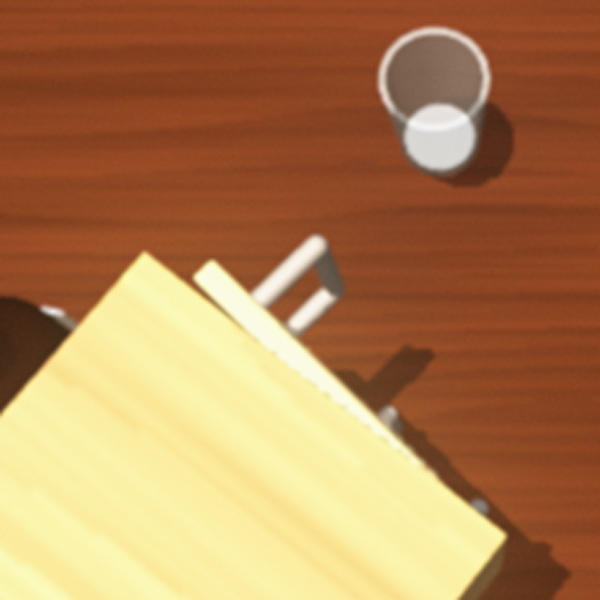

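View pics/side0c.png

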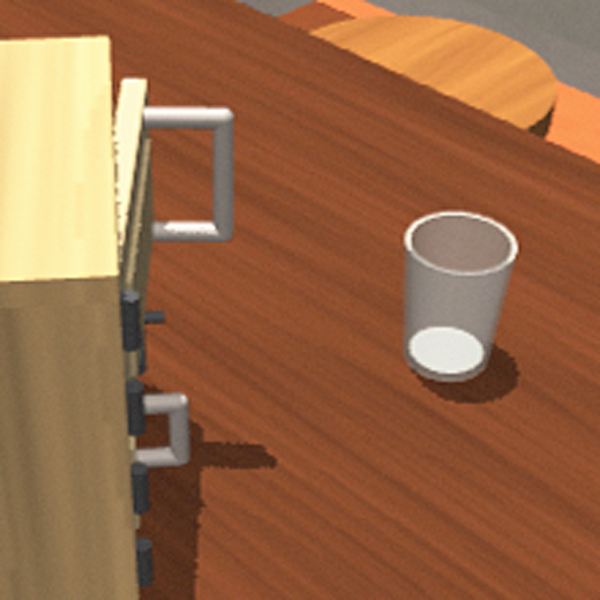

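Measured so far:

| Item | Position or angle |
|---|---|
| Hinge | about (0.465, 0.068) |
| Bar | about (0.613, 0.150), top at z≈0.24 |
| Leaf direction | about 44°, so it is about 0.12 rad ajar |
| Glass | x>0.73, top at z≈0.10 |

The glass is outside the swing and below it. I'll lift first, then travel to above the bar while turning by -66°.

Request:
arm_command(
  targets=[
    [[0,0,0],[0,0,40],0],
    [[0,0,0],[0,0,40],0],
    [[0,0,-0.058],[19,39,0],0],
    [[0,0,-0.058],[19,39,0],0],
    [[0,0,-0.058],[19,39,0],0],
    [[0,0,-0.058],[19,39,0],0],
    [[0,0,-0.058],[19,39,0],0],
    [[0,0,-0.058],[19,39,0],0],
  ],
  squeeze=30,
)

```text
t: 0.9
eef_pos: [0.3424, -0.3996, 0.4844]
ee_rot: [3.141, -0.0, 3.136]
force: [1.1, -0.0, 0.5]
width: 0.0878
```

Request:
arm_command(
  targets=[
    [[0,0,-0.058],[19,39,0],0],
    [[0,0,-0.058],[19,39,0],0],
    [[0,0,-0.058],[19,39,0],0],
    [[0,0,-0.058],[19,39,0],0],
    [[0,0,-0.058],[19,39,0],0],
    [[0,0,-0.058],[19,39,0],0],
    [[0,0,-0.058],[19,39,0],0],
    [[0,0,-0.058],[19,39,0],0],
  ],
)

```text
t: 1.7
eef_pos: [0.4943, -0.0875, 0.4846]
ee_rot: [3.142, -0.0, 2.672]
force: [1.2, -0.7, 0.2]
width: 0.0877
```

Request:
arm_command(
  targets=[
    [[0,0,-0.058],[19,39,0],0],
    [[0,0,-0.058],[19,39,0],0],
    [[0,0,-0.058],[19,39,0],0],
    [[0,0,-0.058],[19,39,0],0],
    [[0,0,0],[0,0,0],0],
    [[0,0,0],[0,0,0],0],
  ],
)

```text
t: 2.3
eef_pos: [0.5703, 0.0678, 0.4837]
ee_rot: [-3.14, -0.001, 2.444]
force: [-0.0, -1.1, -0.4]
width: 0.0879
```

```bash
python3 - <<'E'
from h import *
c=camera_params('wrist');s=get_state();p,d=grab_frame('wrist');cv2.imwrite('pics/w1.png',p[:,:,::-1]);np.save('pics/w1.npy',d)
import pickle;pickle.dump(c,open('pics/w1.pkl','wb'))
Rm=R.from_euler('xyz',s['ee_rot']).as_matrix();print(s['eef_pos'],s['ee_rot'],s['q'],np.degrees(np.arctan2(Rm[1,1],Rm[0,1])),s['force'],s['t'])
E
```

```text
[0.57033461 0.06775112 0.4836562 ] [-3.13991524e+00 -9.62522430e-04  2.44436738e+00] [ 4.58648832e-01  1.52465101e-01 -8.66162150e-02 -2.10544879e-04
 -1.33363811e+00 -2.72661996e+00] 50.05202684499416 [-0.01429613 -1.13725196 -0.38163174] 2.3
```

View pics/w1.png

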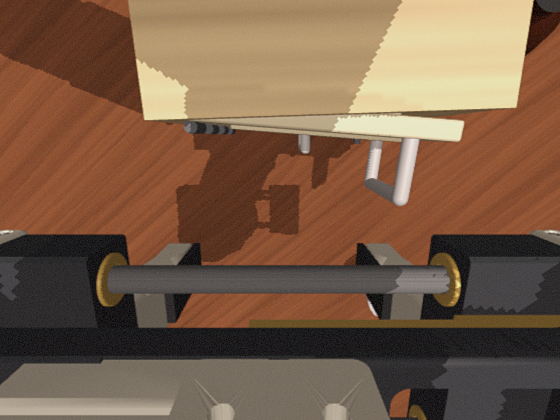

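The wrist view shows the top rod running from (410,138) to the bar's top end at about (402,199). The tool turned the wrong way round: q6 is -2.73, near its limit. I'll turn it half a turn back and stay at this height. First I'll measure the bar in this picture.

```bash
python3 - <<'E'
from h import *
import pickle
np.set_printoptions(precision=4,suppress=True)
c=pickle.load(open('pics/w1.pkl','rb'));P=cloud('wrist',np.load('pics/w1.npy'),c)
for uv in [(402,198),(404,180),(408,145),(380,188),(372,180),(376,145),(460,130),(445,122),(350,125),(517,107),(145,119)]: print(uv,P[uv[1],uv[0]],onz('wrist',uv,.24,c))
a=cv2.imread('pics/w1.png');cv2.imwrite('pics/w1c.png',cv2.resize(a[100:220,340:480],(700,600),interpolation=cv2.INTER_CUBIC))
# bar side points: cloud between z .17 and .23 in box
m=(P[...,2]>.165)&(P[...,2]<.235);v,u=np.where(m);k=(u>355)&(u<415)&(v>140)&(v<210)
Q=P[v[k],u[k]];print(len(Q));
for z in np.arange(.165,.235,.01):
    q=Q[abs(Q[:,2]-z)<.005];print(z,len(q),q.mean(0) if len(q) else '')
E
```

```text
(402, 198) [0.6133 0.1538 0.2417] [0.614  0.1541 0.24  ]
(404, 180) [0.6021 0.1622 0.2435] [0.6035 0.163  0.24  ]
(408, 145) [0.5834 0.1791 0.2418] [0.584  0.1796 0.24  ]
(380, 188) [0.6085 0.1508 0.207 ] [0.5969 0.1457 0.24  ]
(372, 180) [0.6087 0.1544 0.1738] [0.5881 0.1446 0.24  ]
(376, 145) [0.5864 0.1789 0.1634] [0.569  0.1618 0.24  ]
(460, 130) [0.5977 0.2124 0.2441] [0.5992 0.2142 0.24  ]
(445, 122) [0.586  0.2067 0.245 ] [0.5875 0.2089 0.24  ]
(350, 125) [0.5451 0.1548 0.244 ] [0.5456 0.1556 0.24  ]
(517, 107) [0.7109 0.4043 0.0014] [0.6115 0.2533 0.24  ]
(145, 119) [0.4548 0.0519 0.261 ] [0.4482 0.0457 0.24  ]
400
0.165 36 [0.6024 0.1614 0.1668]
0.17500000000000002 41 [0.6097 0.1526 0.1752]
0.18500000000000003 50 [0.6096 0.1524 0.1851]
0.19500000000000003 52 [0.609  0.153  0.1952]
0.20500000000000004 56 [0.6098 0.1522 0.2048]
0.21500000000000005 74 [0.6069 0.1548 0.2152]
0.22500000000000006 63 [0.6097 0.1515 0.2247]
```

View pics/w1c.png

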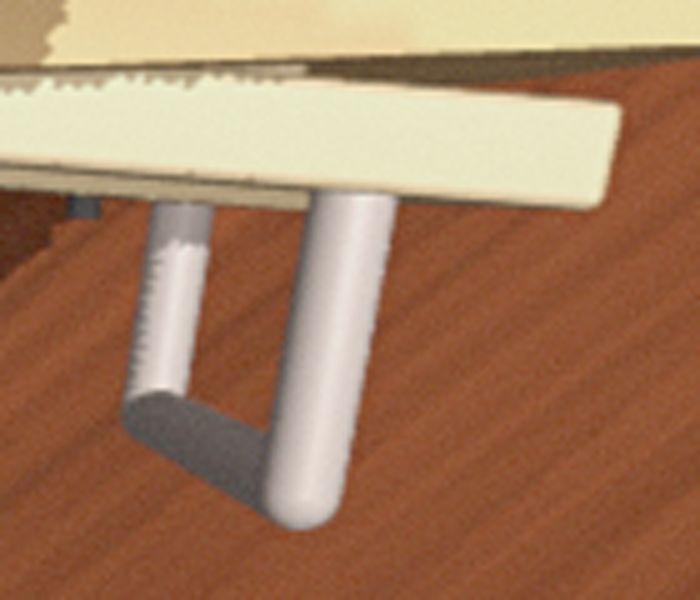

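Request:
arm_command(
  targets=[
    [[0,0,0.145],[0,0,0],0],
    [[0,0,0.145],[0,0,0],0],
    [[0,0,0.145],[0,0,0],0],
    [[0,0,0.145],[0,0,0],0],
    [[0,0,0.145],[0,0,0],0],
    [[0,0,0.145],[0,0,0],0],
    [[0,0,0.145],[0,0,0],0],
    [[0,0,0.145],[0,0,0],0],
  ],
)

```text
t: 3.15
eef_pos: [0.5695, 0.0653, 0.4851]
ee_rot: [3.142, 0.001, -2.676]
force: [-0.8, -0.6, -0.7]
width: 0.0875
```

Request:
arm_command(
  targets=[
    [[0,0,0.145],[0,0,0],0],
    [[0,0,0.145],[0,0,0],0],
    [[0,0,0.145],[0,0,0],0],
    [[0,0,0.145],[0,0,0],0],
    [[0,0,0.145],[0,0,0],0],
    [[0,0,0.145],[0,0,0],0],
    [[0,0,0.145],[0,0,0],0],
    [[0,0,0.145],[0,0,0],0],
  ],
)

```text
t: 3.95
eef_pos: [0.5695, 0.0653, 0.4851]
ee_rot: [-3.141, 0.0, -1.516]
force: [-0.6, -0.8, 0.3]
width: 0.0873
```

Request:
arm_command(
  targets=[
    [[0,0,0.145],[0,0,0],0],
    [[0,0,0.145],[0,0,0],0],
    [[0,0,0.145],[0,0,0],0],
    [[0,0,0.145],[0,0,0],0],
    [[0,0,0.145],[0,0,0],0],
    [[0,0,0],[0,0,0],0],
  ],
)

```text
t: 4.55
eef_pos: [0.5696, 0.0654, 0.4851]
ee_rot: [-3.141, -0.0, -0.795]
force: [0.4, 0.1, -0.3]
width: 0.0875
```

The bar is at about (0.613, 0.153), averaged over the three views. The jaw axis is at 44.5°, along the leaf. Next I'll move over the bar, descend and close.

Request:
arm_command(
  targets=[
    [[0,0,0],[15,29,0],0],
    [[0,0,0],[14,29,0],0],
    [[0,0,0],[14,30,0],0],
    [[0,0,0],[0,0,-25],0],
    [[0,0,0],[0,0,-25],0],
    [[0,0,0],[0,0,-25],0],
    [[0,0,0],[0,0,-25],0],
    [[0,0,0],[0,0,0],0],
  ],
)

```text
t: 5.35
eef_pos: [0.612, 0.1536, 0.3811]
ee_rot: [3.136, 0.002, -0.801]
force: [0.2, 0.0, -0.3]
width: 0.0876
```

```bash
python3 - <<'E'
from h import *
s=get_state();print(s['q'],s['eef_pos'],s['force'])
c=camera_params('wrist');p,d=grab_frame('wrist');cv2.imwrite('pics/w2.png',p[:,:,::-1])
p,d=grab_frame('side');cv2.imwrite('pics/s2.png',p[:,:,::-1])
E
```

```text
[ 0.55437977  0.30441516 -0.121273   -0.00124766 -1.15133101  0.21596838] [0.61200627 0.15360357 0.38114243] [ 0.24202091  0.02269257 -0.27544048]
```

View pics/w2.png

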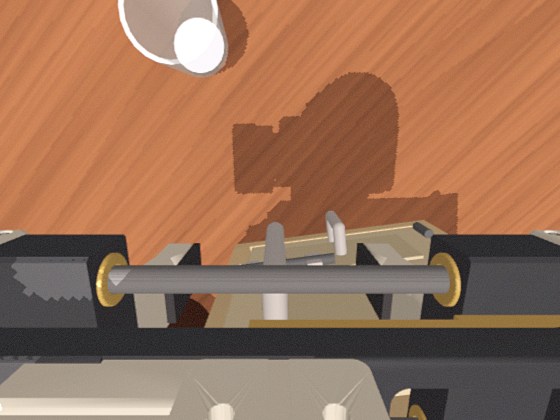

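View pics/s2.png

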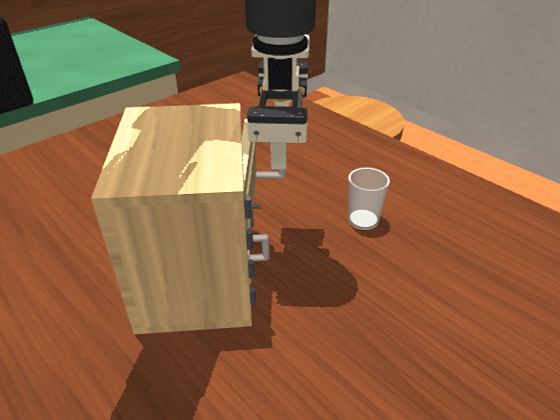

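The wrist view shows the bar and its rod at column 275, centred between the fingers (200–360), and the rod is aligned with the tool. The side view shows the gripper body clear above the roof. I'll raise it 3 mm and close.

Request:
arm_command(
  targets=[
    [[0,0,0],[0,0,3],0.5],
    [[0,0,0],[0,0,0],0.8],
    [[0,0,0],[0,0,0],1],
    [[0,0,0],[0,0,0],1],
    [[0,0,0],[0,0,0],1],
    [[0,0,0],[0,0,0],1],
    [[0,0,0],[0,0,0],1],
  ],
  squeeze=30,
)

```text
t: 6.15
eef_pos: [0.6131, 0.1548, 0.3876]
ee_rot: [3.141, 0.0, -0.796]
force: [-0.5, 0.2, 0.2]
width: 0.0373
```

Request:
arm_command(
  targets=[
    [[0,0,0],[0,0,0],1],
    [[0,0,0],[0,0,0],1],
    [[0,0,0],[0,0,0],1],
    [[0,0,0],[0,0,0],1],
    [[0,0,0],[0,0,0],1],
    [[0,0,0],[0,0,0],1],
  ],
)

```text
t: 6.75
eef_pos: [0.6129, 0.1545, 0.3876]
ee_rot: [3.141, 0.0, -0.796]
force: [-2.5, -1.9, 1.4]
width: 0.0113
```

Gripped: the width of 11 mm matches the 12 mm bar. Now I'll work out the arc.

```bash
python3 - <<'E'
import numpy as np
h=np.array([465,68.]);b=np.array([613,154.5]);v=b-h;r=np.hypot(*v);a0=np.arctan2(v[1],v[0]);print(r,np.degrees(a0))
p=np.round(b)
for i in range(1,27):
    a=a0-0.07*i;q=h+r*np.array([np.cos(a),np.sin(a)]);d=np.round(q-p,1);p=p+d;print(i,d,q.round(1),end='; ')
E
```

```text
171.42418149141037 30.30455454000906
1 [  5.7 -10.1] [618.7 143.9]; 2 [  4.9 -10.9] [623.6 133. ]; 3 [  4.2 -11.3] [627.8 121.7]; 4 [  3.3 -11.5] [631.1 110.2]; 5 [  2.6 -11.7] [633.7  98.5]; 6 [  1.7 -11.9] [635.4  86.6]; 7 [  0.9 -11.9] [636.3  74.7]; 8 [  0. -12.] [636.3  62.7]; 9 [ -0.8 -12. ] [635.5  50.7]; 10 [ -1.6 -11.9] [633.9  38.8]; 11 [ -2.4 -11.7] [631.5  27.1]; 12 [ -3.3 -11.6] [628.2  15.5]; 13 [ -4.1 -11.3] [624.1   4.2]; 14 [ -4.8 -10.9] [619.3  -6.7]; 15 [ -5.6 -10.6] [613.7 -17.3]; 16 [ -6.4 -10.2] [607.3 -27.5]; 17 [-7.  -9.8] [600.3 -37.3]; 18 [-7.7 -9.2] [592.6 -46.5]; 19 [-8.3 -8.6] [584.3 -55.1]; 20 [-8.9 -8. ] [575.4 -63.1]; 21 [-9.4 -7.4] [566.  -70.5]; 22 [-10.   -6.8] [556.  -77.3]; 23 [-10.4  -6. ] [545.6 -83.3]; 24 [-10.7  -5.2] [534.9 -88.5]; 25 [-11.2  -4.5] [523.7 -93. ]; 26 [-11.4  -3.8] [512.3 -96.8];
```

Request:
arm_command(
  targets=[
    [[0,0,-0.07],[5.5,-10.5],1],
  ],
)

```text
invalid input at $.targets[0][1]: expected 3 numbers
```

Request:
arm_command(
  targets=[
    [[0,0,-0.07],[5.5,-10.5,0],1],
    [[0,0,-0.07],[5,-11,0],1],
    [[0,0,-0.07],[4,-11.5,0],1],
    [[0,0,-0.07],[3.5,-11.5,0],1],
  ],
)

```text
t: 7.15
eef_pos: [0.6314, 0.1102, 0.3876]
ee_rot: [-3.141, 0.0, -1.078]
force: [-1.2, 0.8, 0.1]
width: 0.0114
```

My first call was malformed and was refused, so nothing moved. The second went well, with forces around 1 N. I'll continue along the arc.

Request:
arm_command(
  targets=[
    [[0,0,-0.07],[2.5,-11.5,0],1],
    [[0,0,-0.07],[1.5,-12,0],1],
    [[0,0,-0.07],[1,-12,0],1],
    [[0,0,-0.07],[0,-12,0],1],
    [[0,0,-0.07],[-1,-12,0],1],
    [[0,0,-0.07],[-1.5,-12,0],1],
    [[0,0,-0.07],[-2.5,-11.5,0],1],
  ],
)

```text
t: 7.85
eef_pos: [0.6322, 0.0271, 0.3876]
ee_rot: [-3.139, 0.001, -1.568]
force: [5.1, -0.5, -3.0]
width: 0.0118
```

Request:
arm_command(
  targets=[
    [[0,0,-0.07],[-3,-11.5,0],1],
    [[0,0,-0.07],[-4,-11.5,0],1],
    [[0,0,-0.07],[-4.5,-11,0],1],
    [[0,0,-0.07],[-5.5,-10.5,0],1],
    [[0,0,-0.07],[-6,-10.5,0],1],
    [[0,0,-0.07],[-7,-10,0],1],
    [[0,0,-0.07],[-7.5,-9.5,0],1],
  ],
)

```text
t: 8.55
eef_pos: [0.5938, -0.0474, 0.3876]
ee_rot: [-3.141, 0.001, -2.059]
force: [-1.2, 2.0, 0.2]
width: 0.0112
```

Request:
arm_command(
  targets=[
    [[0,0,-0.07],[-8.5,-8.5,0],1],
    [[0,0,-0.07],[-9,-8,0],1],
    [[0,0,-0.07],[-9.5,-7.5,0],1],
    [[0,0,-0.07],[-10,-7,0],1],
    [[0,0,-0.07],[-10.5,-6,0],1],
    [[0,0,-0.07],[-10.5,-5,0],1],
    [[0,0,0],[0,0,0],1],
  ],
)

```text
t: 9.25
eef_pos: [0.5349, -0.0899, 0.3876]
ee_rot: [-3.141, 0.0, -2.478]
force: [2.0, -2.4, -4.5]
width: 0.0112
```

```bash
python3 - <<'E'
from h import *
p,d=grab_frame('top');cv2.imwrite('pics/t3.png',p[:,:,::-1]);print(get_state()['q'])
E
```

```text
[ 1.95333695e-01  1.54144165e-01 -3.05773979e-01  2.48399954e-04
 -1.11067582e+00 -1.09991746e+00]
```

View pics/t3.png

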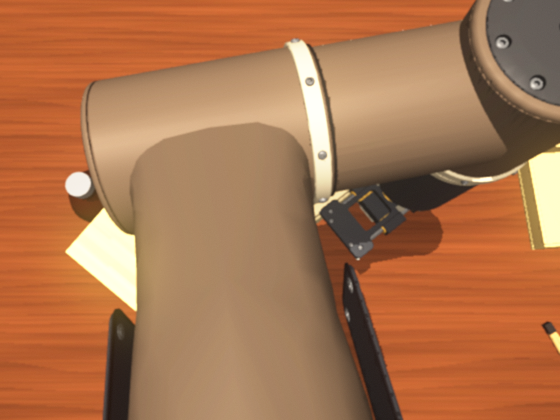

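The arm hides most of the top view. From the bar's position, the leaf is at about 102°. I'll release it and lift straight up.

Request:
arm_command(
  targets=[
    [[0,0,0],[0,0,0],0.6],
    [[0,0,0],[0,0,0],0.5],
    [[0,0,0],[0,0,0],0.5],
    [[0,0,0],[0,0,0],0.5],
    [[0,0,0],[0,0,0],0.5],
    [[0,0,0],[0,0,0],0.5],
  ],
)

```text
t: 9.9
eef_pos: [0.5357, -0.0892, 0.3877]
ee_rot: [3.142, 0.0, -2.476]
force: [-0.5, -0.1, -0.3]
width: 0.0435
```

Request:
arm_command(
  targets=[
    [[0,0,0],[0,0,20],0.5],
    [[0,0,0],[0,0,30],0.5],
    [[0,0,0],[0,0,40],0.5],
    [[0,0,0],[0,0,40],0.5],
    [[0,0,0],[0,-40,0],0.5],
    [[0,0,0],[0,-40,0],0.5],
    [[0,0,0],[0,-40,0],0.5],
    [[0,0,0],[0,-40,0],0.5],
  ],
)

```text
t: 10.7
eef_pos: [0.5354, -0.2506, 0.5179]
ee_rot: [-3.141, 0.0, -2.475]
force: [1.3, -0.0, 0.4]
width: 0.0438
```

Request:
arm_command(
  targets=[
    [[0,0,0],[0,-45,0],0.5],
    [[0,0,0],[0,-45,0],0.5],
    [[0,0,0],[0,-45,0],0.5],
    [[0,0,0],[0,-45,0],0.5],
    [[0,0,0],[0,-45,0],0.5],
    [[0,0,0],[0,0,0],0.5],
  ],
)

```text
t: 11.3
eef_pos: [0.535, -0.479, 0.515]
ee_rot: [3.139, -0.002, -2.48]
force: [0.5, -0.1, -0.6]
width: 0.0441
```

```bash
python3 - <<'E'
from h import *
for n in('top','side'):
    p,d=grab_frame(n);cv2.imwrite(f'pics/{n}4.png',p[:,:,::-1]);np.save(f'pics/{n}4.npy',d)
s=get_state();print(s['t'],s['force'],s['width'])
E
```

```text
11.4 [-0.8403432   1.52874669 -0.03190757] 0.043734790804406544
```

View pics/top4.png

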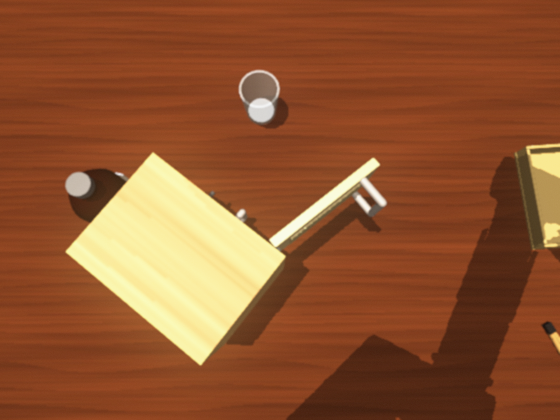

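View pics/side4.png

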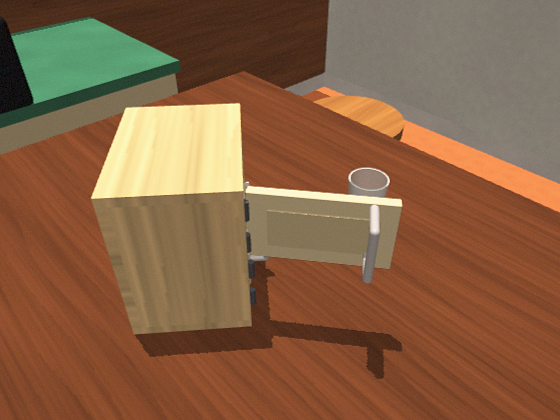

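The top view shows the leaf standing out from (273,243) to (376,160), with the roof front running from (285,259) to (155,155). The glass and bottle haven't moved. In the side view the leaf is open, free of the robot. I'll check the angle and the bolt knob at (212,195), then hand in.

```bash
python3 - <<'E'
from h import *
P=cloud('top',np.load('pics/top4.npy'))
a=P[236,285];b=P[166,371];f=P[157,157]-P[256,281];l=b-a
ang=lambda v:np.degrees(np.arctan2(v[1],v[0]))
print(a,b,ang(f),ang(l),ang(f)-ang(l))
print('knob',[P[v,u].round(3) for u,v in((211,194),(212,195),(213,196))])
E
```

```text
[0.39975353 0.05915287 0.85191871] [ 0.58779722 -0.07570063  0.24473824] 51.35997307648295 -35.6457904323325 87.00576350881545
knob [array([0.58, 0.18, 0.1 ]), array([0.579, 0.178, 0.1  ]), array([0.6  , 0.192, 0.002])]
```

The knob is at (0.579, 0.178), the same as at the start. One leaf pixel had no depth, so that angle is invalid. I'll fit the leaf's whole top edge instead.

```bash
python3 - <<'E'
from h import *
P=cloud('top',np.load('pics/top4.npy'));v,u=np.mgrid[:420,:560]
m=(abs(P[...,2]-.245)<.006)&(u>285)&(u<385)&(v>150)&(v<260)
rods=(u>358)&(v>175);m&=~rods
x,y=cv2.fitLine(P[m][:,:2].astype(np.float32),cv2.DIST_HUBER,0,.01,.01).ravel()[:2]
l=np.degrees(np.arctan2(y,x))
r=(abs(P[...,2]-.261)<.006)&(u<300);rc=cv2.minAreaRect((P[r][:,:2]*1000).astype(np.float32));print(m.sum(),l,rc, get_state()['force'])
job_done()
E
```

```text
1204 -51.17452 ((457.7359619140625, 201.33360290527344), (240.822021484375, 180.33978271484375), 51.93989181518555) [-0.8403432   1.52874669 -0.03190757]
the job is handed in; nothing more can be done
```

The top leaf is open to about 103° (1.80 rad), past square, and I have let go of it and handed the job in. I gripped its pull from above, swung it along the hinge arc, then opened the fingers and moved the arm well clear.

- **Leaf angle:** the final fit puts the leaf at -51.2° and the cupboard's front at 51.9°. An earlier quick check gave 87°, but it used a pixel with no depth reading, so I discarded it. The bar's position gave about 102°.
- **Bolt:** its knob is within about 2 mm of where it was at the start, so it is still home.
- **Surroundings:** the glass and bottle had not moved, and the robot was touching nothing.
- **Limits:** the job took about 11.4 s, and the highest force I read was about 6 N.
- **Slips:** I first turned the tool the wrong way and had to turn it half a turn back. One malformed move call was refused and moved nothing.

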